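# Seat the lens barrel in the gluing V-block and hold it down

## Task

Pull the flap of the slant-front wooden parts box all the way down, take out the brass lens barrel and lay it, without dropping it, into the groove of the steel V-block, lying along the groove with about the same overhang at both ends. Then push the flap back up until the box is shut, and last of all press the barrel down firmly into the groove so that it bears on both faces, and finish while still holding it pressed like that, as if waiting for the glue to grip. Leave the other things on the bench where they are.

Things in the scene. Friction and masses are not known exactly. Their poses are not given: they have to be found in the camera images.
- barrel: Brass lens barrel, plain cylinder 36 mm in diameter, 80 mm long, 0.13 to 0.25 kg, glass ends. Origin at its centre, y along its axis (ends alike). Starts in the parts box under the flap, across the box (along the box's y) on two cork saddles 56 mm apart, centre 40 mm above the bench, at the box's x = -12 mm, y within 8 mm of 0; free beside it: 34 mm to the front sill, 48 mm to the back wall.
- partsbox: Slant-front wooden box fixed to the bench, left or right of the middle, 134 mm deep (x -72 to +62 mm), 150 mm wide (y). Origin on the bench near its middle; x points from its front (robot side) to its back, z up. Walls and floor 8 mm thick; front sill 36 mm high, back wall 94 mm, side walls sloping between. No roof but the flap.
- flap (a joint): Hinge of the box's flap, rad. 0 = shut: flap leaning 65 degrees from upright to the back, over the box. Grows as its top is pulled towards the robot; 1.13 = upright; 1.66 = all the way down, at its stop, leaning 30 degrees out over the front. Stiff: it stays where left; 2 to 4 N at the bar moves it. Starts shut or ajar (up to 0.25).
- flap_bar (a point): Middle of the flap's steel pull bar, round, 10 mm in diameter, 90 mm long along the box's y, 36 mm beyond the flap's upper edge on two end posts (80 mm free between them), in the flap's plane, 174 mm from the hinge line. Axes: those of the box when shut, turning with the flap about y.
- flap_hinge (a point): Middle of the flap's hinge line, along the box's y, at the box's x = -72 mm, 42 mm above the bench. The flap panel is 8 mm thick, 150 mm wide and reaches 138 mm from this line. Axes turn with the flap.
- vblock: Steel V-block fixed to the bench on the other side from the box, 50 mm wide (x), 60 mm long (y), 35 mm high, on a foot plate 90 x 80 x 8 mm. Origin on the bench below its middle. 90-degree groove along y in its top: bottom 20 mm, edges 35 mm above the bench, 30 mm wide. Seated, the barrel's centre is 45.5 mm, its top 63.5 mm above the bench (widest line 10 mm above the block).
- vface_near: The groove's sloping face on the block's -x side, 60 mm long. Same origin and axes as the V-block.
- vface_far: The groove's sloping face on the block's +x side, 60 mm long. Same origin and axes as the V-block.
- brush_jar: Bystander: glass jar 68 mm wide, 90 mm high, with brushes up to 200 mm high, far out on the right. Origin under its middle.
- glue_tube: Bystander: lying glue tube, about 100 x 30 x 16 mm, between box and V-block. Origin under its middle, x along it.
- knife: Bystander: red cutter knife, about 170 x 22 x 18 mm, lying in front between box and V-block. Origin under its handle's middle, x along it.
- paint_pot: Bystander: small paint pot, 52 mm wide, 60 mm high, in the middle behind the pebble. Origin under its middle.
- stone: Bystander: pale pebble 44 mm wide, 24 mm high, behind the glue tube. Origin under its middle.
- screwdriver: Bystander: screwdriver 170 mm long lying in front on the left. Origin under its middle, x along it.

How it is judged:
On the way, in this order (a step that is already met when the one before it is completed fails the run):
1. the flap is pulled all the way down (value of joint flap above 1.5 rad), for 0.1 s.
2. the barrel lies in the V-block on both faces, along the groove, the flap still down (x of barrel in the frame of vblock between -0.004 and 0.004 m and y of barrel in the frame of vblock between -0.02 and 0.02 m and z of barrel in the frame of vblock below 0.048 m and angle between the y axis of barrel and the y axis of vblock, either way round below 0.08 rad and contact force between barrel and vface_near above 0.2 N and contact force between barrel and vface_far above 0.2 N and value of joint flap above 0.5 rad), for 0.2 s.
3. the flap is pushed up shut again, the barrel lying in the V-block (x of barrel in the frame of vblock between -0.004 and 0.004 m and y of barrel in the frame of vblock between -0.02 and 0.02 m and z of barrel in the frame of vblock below 0.048 m and angle between the y axis of barrel and the y axis of vblock, either way round below 0.08 rad and value of joint flap below 0.08 rad), for 0.2 s.
At the end, for the whole second after the job is handed in: Barrel in the V-block (within 4 mm across, 20 mm along, 0.08 rad, centre at most 48 mm above the bench), fingers pressing it with over 2.5 N, over 3 N on each groove face, flap shut (below 0.08 rad), held through the second after the end (all of step 3 and contact force between barrel and vface_near above 3 N and contact force between barrel and vface_far above 3 N and contact force between the fingers and barrel above 2.5 N); the arm keeps its last pose, push and grip.
It fails at once if a bystander is shoved more than 40 mm away (distance of any of brush_jar, glue_tube, knife, paint_pot, stone, screwdriver from where it was at the start of the episode above 0.04 m).
It fails at once if the barrel is dropped (moves faster than 0.6 m/s with no finger on it) (linear speed of barrel above 0.6 m/s and contact force between the fingers and barrel below 0.05 N).
It also fails if it takes over 72 s, if anything falls off the work surface, if the arm or the gripper's body presses on something with over 40 N, if the wrist force passes 120 N, or if a joint passes its speed limit or range.

## Robot

A 6-joint arm with a two-finger parallel gripper is mounted at the origin on the work surface. World frame = base frame: x ahead of the robot, y to its left, z up, the work surface at z = 0. Lengths are in m, angles in rad, forces in N, time in s.
With the tool pointing down it reaches from about 0.25 to 0.775 m from the base axis. Payload 4 kg.
Tool frame: the origin (TCP) lies at the very end of the fingers, on their centre line; the grasp point (between the pads) lies bot.grip_point_offset behind it (bot.grip_point_offset is the distance from the TCP to the grasp point, in m); z points along the fingers, y is the line along which they close (so a half turn about z gives the same grasp; the last joint's range is limited). The gripper opens to 85 mm and grips with 20 to 120 N. Pads are 22 mm wide; open, the fingers measure 114 mm over their backs; the gripper's body (76 mm by 85 mm) begins 54 mm behind the grasp point. The pads swing forward as they close: fully open they stand 13 mm farther back than shut.
Start: joints at [1.137, 0.087, 1.371, -0, 1.684, -0.103], TCP at [0.179, 0.52, 0.231] pointing down, gripper open.
Joint ranges: [-3.1, 3.1], [-0.76, 2.03], [0.27, 2.55], [-1.08, 4.22], [0.17, 2.65], [-2.57, 2.57]. Speed limits (rad/s): [2.79, 2.79, 3.14, 3.14, 3.14, 3.14].

## Interface

Orientations are given as [roll, pitch, yaw] about the fixed x, y, z axes, in that order (R = Rz(yaw) Ry(pitch) Rx(roll)).
In Python, from plant import readout, grab_frame, calibration, bot, spotter gives the robot as it stands. The module is installed in compiled form; this text tells all that it offers.
- The arm moves only by the shell command python3 -m creep 'ROWS'. ROWS is JSON, one flat list of numbers, 7 for each row, row after row: the turn, a rotation vector about the tool's x, y, z in rad, then the shift along the tool's x, y, z in m, then the opening, from -1 (shut) to 1 (fully open). A call has 1 to 20 rows; each row shifts and turns the commanded pose from where the row before left it, along the tool's axes as they then stand; what a row does not reach is not made up. A row lasts 1/12 s, in which the tool goes at most 41.7 mm and 7.16 degrees, less where a joint would pass 70% of its speed; a pose out of reach is approached as far as the arm can. A call with a gripper value outside its range is refused whole. The fingers move at their own pace and stop on an object; the grip force is fixed at half the most. Time passes only in rows, so rows that do not move let the fingers close. It gives the time, the measured TCP pose, the force, the opening and the grip force at its end, in the units of the state.
- readout.get_obs(): the state, without advancing time (a new reading comes with each control period).
- grab_frame(name): name is "scene" or "top" or "wrist"; returns the picture (480x640x3 uint8, red, green, blue); there is no depth.
- calibration(name): a dict with "intrinsics" (3x3 intrinsics, pixels), "R" (3x3) and "t" (3): a world point X has camera coordinates R X + t; the wrist camera has in their place "tool_from_camera" (4x4, takes a point from camera to tool coordinates, whose origin is the TCP and whose axes are the flange's). Camera axes: x right, y down, z forward; pixel columns grow to the right and rows downward; lengths in m; the calibration is good to about 2 mm. A picture is of the moment at which its call begins: read the wrist's pose just before it. calibration takes no time and is no camera call.
- bot.sign_off(): hands the job in; it is judged then, once.
Trained networks look in the newest picture that a camera, given by its name, has taken for a name from the list of things; names that differ only in an ending like _2 or _b are one class to them, and where a whole thing is asked for, a point or a joint stands for the part that bears it (a point fixed in the world has none). Each returns a list of dicts, best first, with "conf" (0 to 1); they miss things now and then, are a little off and sometimes report something else, mostly with a low value. They report only what shows in the picture. A call takes as long as a camera call.
- spotter.boxes_of(label, camera): "rect" ([left, top, right, bottom] in pixels, round what is visible of it).
- spotter.masks_of(label, camera): "mask" (480x640 bool, what is visible of it) and "rect" ([left, top, right, bottom] in pixels, round what is visible of it).
The state is a dict: "time_s": time; "joints": joint angles; "qd": joint speeds; "joint_efforts": joint torques, N m; "eef_pos": TCP position; "orientation": TCP orientation; "force": force on the tool from outside, world axes, zero at the start; "moment": the same for the moment, N m; "gripper_width": opening from 0.0 (shut) to 1.0 (fully open); "finger_force": force on a finger pad.
Only numpy, scipy, OpenCV 4.12 (cv2) and the standard library are available. Lean on these libraries where they do the work, as an engineer would, in place of code of your own. Each camera call takes 0.05 s, during which the arm holds its last target. There are 200 camera calls.

## Working session

There is one attempt and no reset: what is moved stays moved. The work goes in short steps, Python scripts to look and compute and a shell command to move; the robot and the scene stay as the last step left them, time stands still between calls to the robot, and variables do not carry over. Pictures are saved under pics/ and viewed, at most 10 in all, crops included, and the job is handed in when it is done.

```bash
mkdir -p pics; ls
python3 - <<'E'
from plant import readout, grab_frame, calibration, bot, spotter
import cv2,numpy as np
print(readout.get_obs(), bot.grip_point_offset)
for c in ['scene','top']:
    im=grab_frame(c); cv2.imwrite(f'pics/{c}0.png',im[:,:,::-1]); k=calibration(c); print(c,{a:np.round(b,4).tolist() for a,b in k.items()})
    for n in ['barrel','partsbox','flap','flap_bar','vblock','vface_near','vface_far','brush_jar','glue_tube','knife','paint_pot','stone','screwdriver']:
        r=spotter.boxes_of(n,c)
        print(n,[(np.round(x['rect']).tolist(),round(x['conf'],2)) for x in r[:2]])
k=calibration('wrist');print({a:np.round(b,4).tolist() for a,b in k.items()})
E
```

```text
pics
{'time_s': 0.0, 'joints': array([ 1.13687815e+00,  8.79460190e-02,  1.37230717e+00, -2.99819601e-06,
        1.68358089e+00, -1.03089238e-01]), 'qd': array([ 3.72564363e-05,  7.44652806e-04, -6.16610313e-05, -8.63776176e-04,
        2.27462413e-03,  4.48216325e-05]), 'joint_efforts': array([ 8.23145783e-04, -3.51865482e+01, -3.13275039e+01, -2.48913821e-04,
        1.07568735e-02,  1.41449971e-05]), 'eef_pos': array([0.17843904, 0.51971026, 0.23011718]), 'orientation': array([-3.13936282e+00, -2.27693248e-04,  2.81076313e+00]), 'force': array([-0.99177563, -0.07215261,  1.39947424]), 'moment': array([ 0.01914233, -0.02523232, -0.02779121]), 'finger_force': 0.0, 'gripper_width': 1.0003377005863745} 0.0187
scene {'intrinsics': [[619.0623, 0.0, 314.9776], [0.0, 619.0623, 239.5731], [0.0, 0.0, 1.0]], 'R': [[0.8575, 0.5142, -0.0168], [0.2968, -0.5211, -0.8002], [-0.4203, 0.6812, -0.5995]], 't': [-0.4415, -0.1126, 1.6371]}
barrel [([359.0, 204.0, 391.0, 221.0], 0.66), ([307.0, 248.0, 344.0, 272.0], 0.36)]
partsbox [([334.0, 182.0, 418.0, 256.0], 0.59), ([138.0, 276.0, 192.0, 376.0], 0
[... 1242 characters left out ...]
vface_near [([366.0, 217.0, 388.0, 236.0], 0.62), ([194.0, 167.0, 263.0, 247.0], 0.48)]
vface_far [([364.0, 216.0, 386.0, 228.0], 0.54), ([145.0, 285.0, 193.0, 346.0], 0.32)]
brush_jar [([454.0, 255.0, 512.0, 285.0], 0.85)]
glue_tube [([277.0, 229.0, 318.0, 246.0], 0.55)]
knife [([283.0, 252.0, 311.0, 317.0], 0.58)]
paint_pot [([290.0, 155.0, 310.0, 180.0], 0.86)]
stone [([291.0, 186.0, 302.0, 201.0], 0.77)]
screwdriver [([153.0, 285.0, 192.0, 336.0], 0.73)]
{'intrinsics': [[389.7083, 0.0, 331.022], [0.0, 389.7083, 249.3561], [0.0, 0.0, 1.0]], 'tool_from_camera': [[-0.0011, -0.9489, -0.3154, 0.082], [1.0, -0.0011, -0.0002, -0.0001], [-0.0002, -0.3154, 0.9489, -0.1426], [0.0, 0.0, 0.0, 1.0]]}
```

Run:
```python
import cv2,numpy as np
a=cv2.imread('pics/top0.png')[140:350,140:420]; cv2.imwrite('pics/topc.png',cv2.resize(a,(784,588),interpolation=cv2.INTER_CUBIC))
a=cv2.imread('pics/scene0.png')[160:345,240:440]; cv2.imwrite('pics/scc.png',cv2.resize(a,(640,592),interpolation=cv2.INTER_CUBIC))
```

```text
(no output)
```

View pics/topc.png

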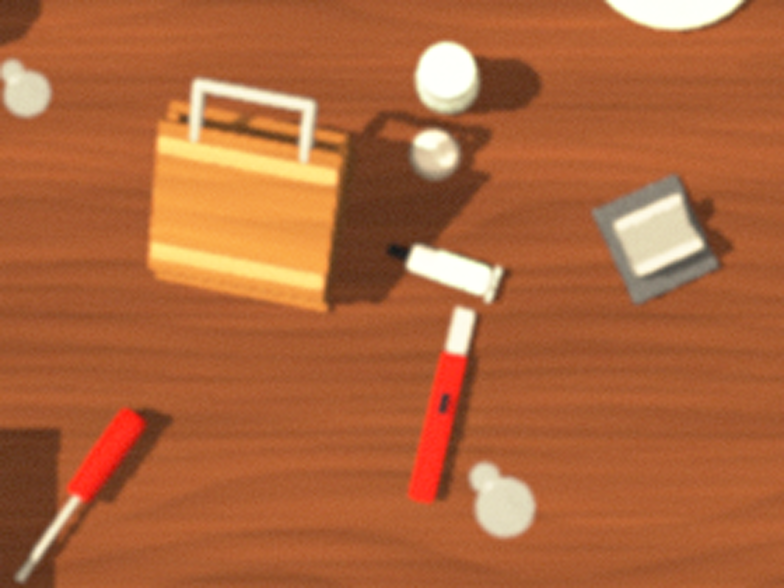

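View pics/scc.png

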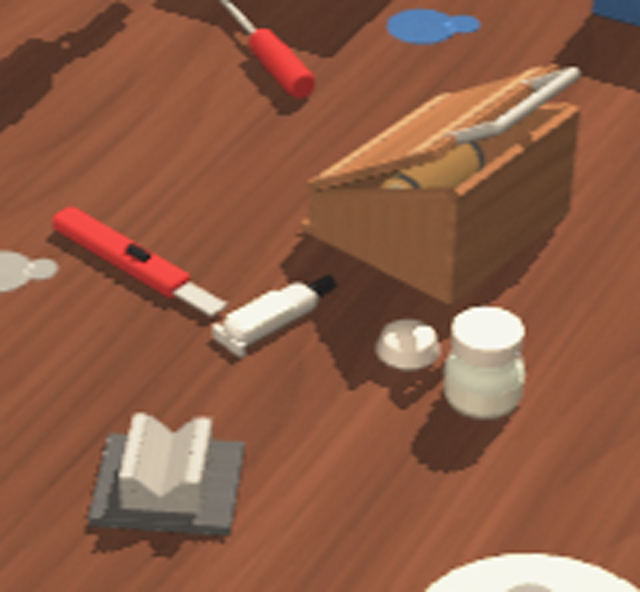

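The top view shows the box on the left, with its bar at crop (200,84)-(312,103), and the V-block on the right at about (657,240). The groove runs roughly right and slightly up. The scene view shows the barrel under the flap, which is slightly ajar. Next I fit the poses from both views.

```bash
cat > h.py <<'E'
import numpy as np, cv2
from scipy.optimize import least_squares
from scipy.spatial.transform import Rotation as Ro
from plant import readout, grab_frame, calibration, bot, spotter
def proj(c,P,pose=None):
    k=calibration(c); P=np.atleast_2d(P)
    if c=='wrist':
        T=np.eye(4);T[:3,:3]=Ro.from_euler('xyz',pose[3:]).as_matrix();T[:3,3]=pose[:3]
        M=np.linalg.inv(T@np.array(k['tool_from_camera']));R,t=M[:3,:3],M[:3,3]
    else: R,t=np.array(k['R']),np.array(k['t'])
    q=(P@R.T+t)@np.array(k['intrinsics']).T
    return q[:,:2]/q[:,2:]
def pose():
    o=readout.get_obs(); return np.r_[o['eef_pos'],o['orientation']]
def place(p,P):  # p=x,y,yaw
    return np.atleast_2d(P)@Ro.from_euler('z',p[2]).as_matrix().T+[p[0],p[1],0]
def flap(a,r,y,off=0):  # box-frame point: r from hinge, off normal(up)
    th=np.radians(65)-a
    return np.array([-.072+r*np.sin(th)-off*np.cos(th),y,.042+r*np.cos(th)+off*np.sin(th)])
E
python3 - <<'E'
from h import *
T=lambda x,y:(140+x/2.8,140+y/2.8); S=lambda x,y:(240+x/3.2,160+y/3.2)
obs=[('top',T(200,84),lambda a:flap(a,.174,.043)),('top',T(310,104),lambda a:flap(a,.174,-.043)),
('top',T(350,133),lambda a:[.062,-.075,.094]),('top',T(170,103),lambda a:[.062,.075,.094]),
('top',T(327,309),lambda a:[-.072,-.075,.036]),
('scene',S(575,72),lambda a:flap(a,.174,.043)),('scene',S(460,137),lambda a:flap(a,.174,-.043)),
('scene',S(455,303),lambda a:[.062,-.075,0]),('scene',S(455,190),lambda a:[.062,-.075,.094]),('scene',S(577,108),lambda a:[.062,.075,.094]),('scene',S(305,228),lambda a:[-.072,-.075,0])]
def res(p): return np.concatenate([proj(c,place(p,f(p[3])))[0]-np.array(u) for c,u,f in obs])
s=least_squares(res,[.55,.15,-.15,.1],loss='soft_l1'); print('box',s.x.round(4)); print(res(s.x).reshape(-1,2).round(1).tolist())
V=[('top',T(592,211),(.045,.04,.008)),('top',T(678,175),(.045,-.04,.008)),('top',T(720,267),(-.045,-.04,.008)),('top',T(640,303),(-.045,.04,.008)),
('scene',S(90,530),(-.045,-.04,0)),('scene',S(235,533),(.045,-.04,0)),('scene',S(243,443),(.045,.04,.008)),('scene',S(107,437),(-.045,.04,.008))]
def rv(p): return np.concatenate([proj(c,place(p,f))[0]-np.array(u) for c,u,f in V])
s=least_squares(rv,[.5,-.15,.4],loss='soft_l1'); print('vb',s.x.round(4)); print(rv(s.x).reshape(-1,2).round(1).tolist())
E
```

```text
box [ 0.5953  0.1656 -0.1818  0.1372]
[[1.0, 0.8], [-0.5, 0.7], [-0.3, 1.7], [-0.0, 0.6], [-1.0, -1.9], [-0.6, 3.1], [13.2, -1.2], [-1.4, 0.6], [0.6, 2.5], [0.5, -0.1], [0.6, 1.9]]
vb [ 0.5703 -0.1812  0.4489]
[[0.5, 0.5], [-0.8, -0.6], [0.6, -0.5], [-0.3, 0.8], [0.1, -0.0], [-0.7, 1.4], [0.3, -0.4], [0.3, -0.6]]
```

```bash
python3 -m creep '[0,0,0.1185,0,0,-0.009,-1, 0,0,0.1185,0,0,-0.009,-1, 0,0,0.1185,0,0,-0.009,-1, 0,0,0.1185,0,0,-0.009,-1, 0,0,0.1185,0,0,-0.009,-1, 0,0,0.1185,0,0,-0.009,-1, 0,0,0.1185,0,0,-0.009,-1, 0,0,0.1185,0,0,-0.009,-1, 0,0,0.1185,0,0,-0.009,-1, 0,0,0.1185,0,0,-0.009,-1, 0,0,0.1185,0,0,-0.009,-1, 0,0,0.1185,0,0,-0.009,-1]'
python3 -m creep '[0,0,0,-0.017,0.032,0,-1, 0,0,0,-0.017,0.032,0,-1, 0,0,0,-0.017,0.032,0,-1, 0,0,0,-0.017,0.032,0,-1, 0,0,0,-0.017,0.032,0,-1, 0,0,0,-0.017,0.032,0,-1, 0,0,0,-0.017,0.032,0,-1, 0,0,0,-0.017,0.032,0,-1, 0,0,0,-0.017,0.032,0,-1, 0,0,0,-0.017,0.032,0,-1, 0,0,0,-0.017,0.032,0,-1, 0,0,0,-0.017,0.032,0,-1, 0,0,0,-0.017,0.032,0,-1, 0,0,0,-0.017,0.032,0,-1, 0,0,0,-0.017,0.032,0,-1, 0,0,0,-0.017,0.032,0,-1, 0,0,0,0,0,0,-1]'
python3 - <<'E'
from h import *
p=pose();print(p.round(4).tolist(),readout.get_obs()['force'])
im=grab_frame('wrist')[:,:,::-1].copy()
b=[.5953,.1656,-.1818];a=.1372
P=np.array([flap(a,.174,.043),flap(a,.174,-.043),[.062,-.075,.094],[.062,.075,.094],[-.072,-.075,.036],[-.072,.075,.036]])
for u in proj('wrist',place(b,P),p): print(u.round(1)); cv2.circle(im,tuple(int(v) for v in u),4,(255,255,0),1)
cv2.imwrite('pics/w1.png',im)
E
```

```text
time_s: 2.4
eef_pos: [0.1786, 0.5202, 0.3398]
orientation: [3.142, -0.0, 1.383]
force: [-0.0, -0.2, -0.5]
gripper_width: 0.002
finger_force: 0.0
time_s: 3.82
eef_pos: [0.6372, 0.1547, 0.3358]
orientation: [-3.14, 0.003, 1.381]
force: [-0.8, 0.1, -1.0]
gripper_width: -0.0
finger_force: 0.0
[0.6372, 0.1547, 0.3358, -3.1401, 0.0035, 1.3813] [-0.82499018  0.07779382 -1.02034237]
[368.2 161.5]
[366.2 255.8]
[350.8 270.9]
[352. 122.]
[237.2 253.8]
[225.3 122.6]
```

View pics/w1.png

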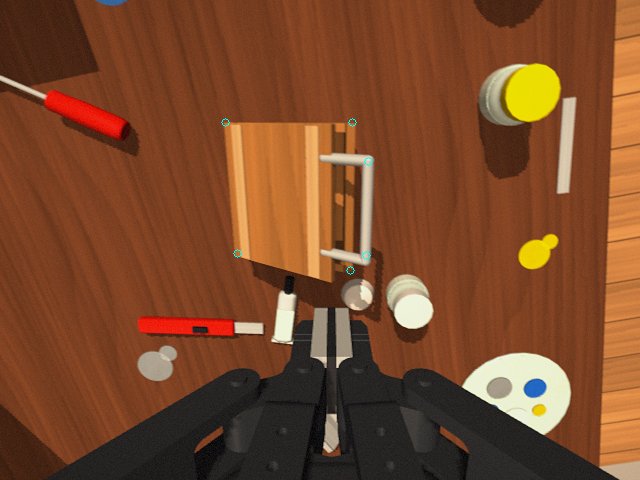

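The wrist view confirms the fit: the bar lies at column 366-368, rows 160-260. Next I go down behind the bar.

```bash
python3 -m creep '[0,0,0,0.001,0.021,0,-1, 0,0,0,0.001,0.021,0,-1, 0,0,0.0,0.001,0.021,0.015,-1, 0,0,0,0,0,0.028,-1, 0,0,0,0,0,0.028,-1, 0,0,0,0,0,0.028,-1, 0,0,0,0,0,0.028,-1, 0,0,0,0,0,0.028,-1, 0,0,0,0,0,0.028,-1, 0,0,0,0,0,0.028,-1, 0,0,0,0,0,0,-1, 0,0,0,0,0,0,-1]'
python3 - <<'E'
from h import *
p=pose();b=np.array([.5953,.1656,-.1818])
print(p.round(4),place([0,0,.1818],p[:3]-[b[0],b[1],0]))
im=grab_frame('wrist')[:,:,::-1].copy()
cv2.imwrite('pics/w2.png',im)
E
```

```text
time_s: 4.87
eef_pos: [0.6936, 0.1524, 0.1264]
orientation: [-3.137, 0.001, 1.39]
force: [0.1, -0.0, 0.9]
gripper_width: -0.001
finger_force: 0.0
[ 6.9360e-01  1.5240e-01  1.2640e-01 -3.1367e+00  1.2000e-03  1.3899e+00] [[0.09906633 0.00475854 0.12639089]]
```

View pics/w2.png

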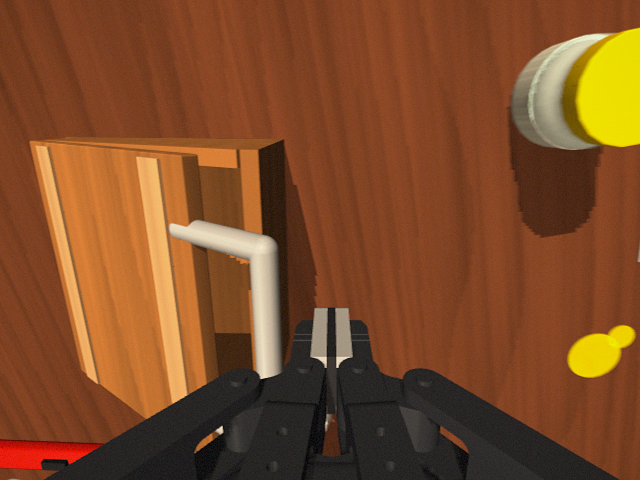

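The finger is behind the bar, whose right edge is at column 280; the finger starts at column 295. Now I pull along the arc.

```bash
python3 -m creep '[0,0,0,0,-0.0071,-0.007,-1, 0,0,0,0,-0.0071,-0.007,-1, 0,0,0,0,-0.0071,-0.007,-1, 0,0,0,0,-0.0071,-0.007,-1, 0,0,0,0,-0.009,-0.007,-1, 0,0,0,0,-0.009,-0.007,-1, 0,0,0,0,-0.009,-0.007,-1, 0,0,0,0,-0.009,-0.007,-1, 0,0,0,0,-0.0105,-0.0044,-1, 0,0,0,0,-0.0105,-0.0044,-1, 0,0,0,0,-0.0105,-0.0044,-1, 0,0,0,0,-0.0105,-0.0044,-1, 0,0,0,0,-0.0113,-0.0015,-1, 0,0,0,0,-0.0113,-0.0015,-1, 0,0,0,0,-0.0113,-0.0015,-1, 0,0,0,0,-0.0113,-0.0015,-1]'
python3 - <<'E'
from h import *
p=pose();b=np.array([.5953,.1656,-.1818])
print(p.round(4),place([0,0,.1818],p[:3]-[b[0],b[1],0]))
im=grab_frame('scene')[100:340,200:520,::-1].copy()
cv2.imwrite('pics/s2.png',cv2.resize(im,None,fx=2,fy=2))
E
```

```text
time_s: 6.25
eef_pos: [0.5451, 0.1792, 0.2077]
orientation: [-3.141, 0.0, 1.389]
force: [0.2, -0.2, 0.1]
gripper_width: 0.004
finger_force: 0.0
[ 5.4510e-01  1.7920e-01  2.0770e-01 -3.1411e+00  1.0000e-04  1.3888e+00] [[-0.0518713   0.00428037  0.20774969]]
```

View pics/s2.png

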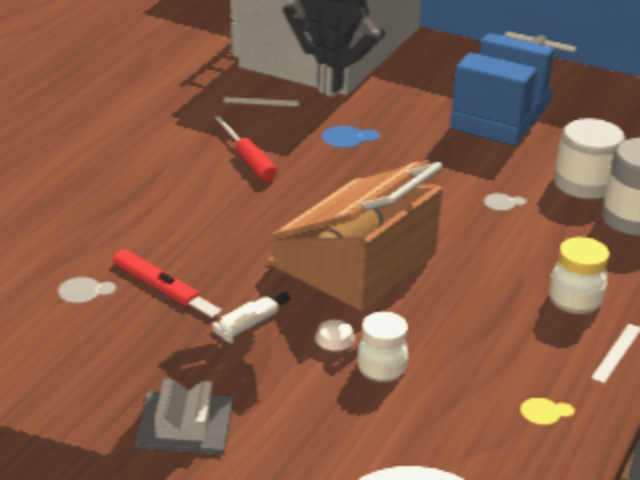

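The finger slipped over the bar and the flap is still only slightly ajar. I triangulate the bar's left corner from wrist views w1 and w2, then hook it deeper.

```bash
python3 - <<'E'
from h import *
p1=[0.6372,0.1547,0.3358,-3.1401,0.0035,1.3813];p2=[.6936,.1524,.1264,-3.1367,.0012,1.3899]
s=least_squares(lambda X:np.r_[proj('wrist',X,p1)[0]-(368,160),proj('wrist',X,p2)[0]-(264,244)],[.67,.19,.13])
print(s.x,s.fun, place([0,0,.1818],s.x-[.5953,.1656,0]))
E
python3 -m creep '[0,0,0,0,0.031,0,-1, 0,0,0,0,0.031,0,-1, 0,0,0,0,0.031,0,-1, 0,0,0,0,0.031,0,-1, 0,0,0,0,0.031,0,-1, 0,0,0,0,0.002,0.01,-1, 0,0,0,-0.004,0,0.02,-1, 0,0,0,0,0,0.02,-1, 0,0,0,0,0,0.02,-1, 0,0,0,0,0,0.02,-1, 0,0,0,0,0,0.015,-1, 0,0,0,0,0,0,-1]'
```

```text
[0.67624143 0.19537706 0.13600871] [ 0.26612135  0.3343836  -0.10962937 -0.14042742] [[0.0742238  0.04392056 0.13600871]]
time_s: 7.3
eef_pos: [0.6987, 0.1464, 0.0986]
orientation: [-3.138, 0.002, 1.389]
force: [0.3, 0.2, -1.4]
gripper_width: 0.001
finger_force: 0.0
```

```bash
python3 -m creep '[0,0,0,0,-0.007,0,-1, 0,0,0,0,-0.007,0,-1, 0,0,0,0,-0.0057,-0.007,-1, 0,0,0,0,-0.0057,-0.007,-1, 0,0,0,0,-0.0057,-0.007,-1, 0,0,0,0,-0.0057,-0.007,-1, 0,0,0,0,-0.009,-0.0085,-1, 0,0,0,0,-0.009,-0.0085,-1]'
python3 -m creep '[0,0,0,0,-0.009,-0.0085,-1, 0,0,0,0,-0.009,-0.0085,-1, 0,0,0,0,-0.0105,-0.006,-1, 0,0,0,0,-0.0105,-0.006,-1, 0,0,0,0,-0.0105,-0.006,-1, 0,0,0,0,-0.0105,-0.006,-1, 0,0,0,0,-0.0113,-0.0033,-1, 0,0,0,0,-0.0113,-0.0033,-1, 0,0,0,0,-0.0113,-0.0033,-1, 0,0,0,0,-0.0113,-0.0033,-1]'
```

```text
time_s: 7.97
eef_pos: [0.6467, 0.1566, 0.1507]
orientation: [3.137, -0.001, 1.389]
force: [3.1, 0.0, 0.5]
gripper_width: -0.002
finger_force: 1.5
time_s: 8.8
eef_pos: [0.5414, 0.1758, 0.2021]
orientation: [-3.141, 0.0, 1.389]
force: [2.8, 0.3, -1.1]
gripper_width: 0.002
finger_force: 1.0
```

```bash
python3 -m creep '[0,0,0,0,-0.0113,0.0016,-1, 0,0,0,0,-0.0113,0.0016,-1, 0,0,0,0,-0.0113,0.0016,-1, 0,0,0,0,-0.0113,0.0016,-1, 0,0,0,0,-0.0105,0.0044,-1, 0,0,0,0,-0.0105,0.0044,-1, 0,0,0,0,-0.0105,0.0044,-1, 0,0,0,0,-0.0105,0.0044,-1, 0,0,0,0,-0.004,0.002,-1, 0,0,0,0,0,0,-1]'
python3 - <<'E'
from h import *
p=pose();print(place([0,0,.1818],p[:3]-[.5953,.1656,0]),readout.get_obs()['force'])
E
```

```text
time_s: 9.63
eef_pos: [0.4602, 0.1909, 0.1804]
orientation: [3.118, -0.003, 1.387]
force: [19.4, -3.8, 1.8]
gripper_width: -0.003
finger_force: 9.9
[[-0.13747625  0.00049316  0.18041377]] [19.3725617  -3.79765939  1.77849717]
```

```bash
python3 -m creep '[0,0,0,0,0.012,-0.005,-1, 0,0,0,0,0.005,-0.028,-1, 0,0,0,0,0.015,-0.028,-1, 0,0,0,0,0.025,-0.028,-1, 0,0,0,0,0.025,-0.02,-1, 0,0,0,0,0.025,0,0.46, 0,0,0,0,0.02,0,0.46, 0,0,0,0,0,0,0.46]'
python3 - <<'E'
from h import *
p=pose();print(p.round(4).tolist(),place([0,0,.1818],p[:3]-[.5953,.1656,0]))
im=grab_frame('wrist')[:,:,::-1].copy()
for m in spotter.masks_of('barrel','wrist')[:2]:
    r=cv2.minAreaRect(np.argwhere(m['mask'])[:,::-1].astype(np.float32));print(m['conf'],m['rect'],r)
print([proj('wrist',place([.5953,.1656,-.1818],[-.012,y,.04]),p)[0].round(1) for y in (-.04,0,.04)])
cv2.imwrite('pics/w3.png',im)
E
```

```text
time_s: 10.3
eef_pos: [0.5796, 0.1683, 0.2842]
orientation: [-3.141, 0.001, 1.387]
force: [-0.7, 0.1, -1.3]
gripper_width: 0.419
finger_force: 0.0
[0.5796, 0.1683, 0.2842, -3.1406, 0.0006, 1.387] [[-1.59449531e-02 -2.17778534e-04  2.84197532e-01]]
0.57 [319.4, 162.2, 360.4, 249.8] ((339.47552490234375, 205.9914093017578), (36.224639892578125, 84.34932708740234), 0.9391909241676331)
[array([336.3, 242.1]), array([336.3, 204.2]), array([336.4, 163.8])]
```

View pics/w3.png

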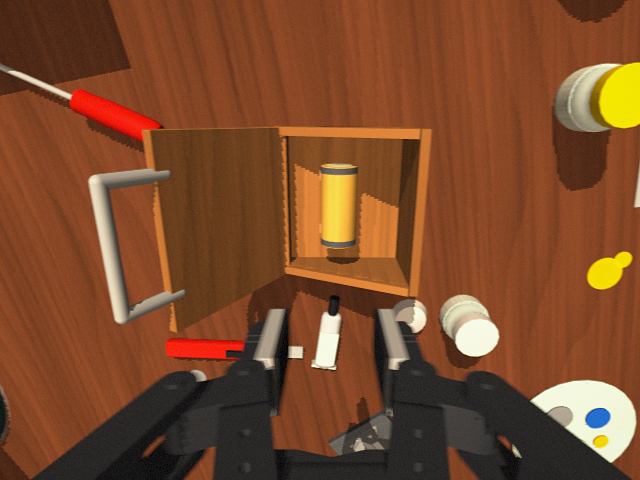

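The flap is fully down, with its bar at columns 90-185 on the left. The barrel lies at (339,206), about 3 mm right of nominal. I descend partway and take a second view to triangulate it.

```bash
python3 -m creep '[0,0,0,0,0.0065,0.01,0.46, 0,0,0,0,0,0.025,0.46, 0,0,0,0,0,0.025,0.46, 0,0,0,0,0,0.025,0.46, 0,0,0,0,0,0.01,0.46, 0,0,0,0,0,0,0.46]'
cat >> h.py <<'E'
def cyl(X,yaw,L=.08,r=.018):
    t=np.linspace(0,2*np.pi,40);P=np.array([[r*np.cos(a),s*L/2,r*np.sin(a)] for a in t for s in(-1,1)])
    return P@Ro.from_euler('z',yaw).as_matrix().T+X
def ext(q): return np.r_[q.min(0),q.max(0)]
def silh(X,yaw,p): return ext(proj('wrist',cyl(X,yaw),p))
E
python3 - <<'E'
from h import *
p=pose();print(p.round(4).tolist(),readout.get_obs()['gripper_width'])
im=grab_frame('wrist');r=spotter.masks_of('barrel','wrist')
print([(m['conf'],m['rect']) for m in r[:2]])
cv2.imwrite('pics/w4.png',im[:,:,::-1])
p1=[0.5796,0.1683,0.2842,-3.1406,0.0006,1.387]
R1=np.array([319.4,162.2,360.4,249.8]);R2=np.array(r[0]['rect'])
b=[.5953,.1656,-.1818]
f=lambda v:np.r_[silh(v[:3],v[3],p1)-R1,silh(v[:3],v[3],p)-R2,(v[3]+.1818)*50]
s=least_squares(f,[.585,.168,.04,-.18],loss='soft_l1');print(s.x,s.fun.round(1));print('box frame',place([0,0,.1818],s.x[:3]-[b[0],b[1],0]))
d=s.x[:3]-p[:3];print('tool shift',Ro.from_euler('xyz',p[3:]).inv().apply(d))
E
```

```text
time_s: 10.9
eef_pos: [0.5815, 0.1679, 0.1859]
orientation: [-3.134, 0.003, 1.389]
force: [-0.1, -0.3, -0.1]
gripper_width: 0.729
finger_force: 0.0
[0.5815, 0.1679, 0.1859, -3.1341, 0.0027, 1.3895] 0.7288469788367165
[(0.59, [318.1, 175.8, 369.2, 290.1]), (0.17, [234.1, 394.2, 297.1, 416.4])]
[ 0.58821776  0.16704812  0.04592788 -0.18174252] [ 3.3  0.2 -0.3 -0.5  0.2 -0.4 -1.   0.7  0. ]
box frame [[-0.00722734  0.00014379  0.04592788]]
tool shift [0.00075895 0.00780031 0.13996077]
```

```bash
python3 -m creep '[0,0,0,0,0.006,0.01,0.46, 0,0,0,0,0,0.03,0.46, 0,0,0,0,0,0.03,0.46, 0,0,0,0,0,0.03,0.46, 0,0,0,0,0,0.03,0.46, 0,0,0,0,0,0.02,0.46, 0,0,0,0,0,0.006,0.46, 0,0,0,0,0,0,0.46]'
```

```text
time_s: 11.67
eef_pos: [0.589, 0.1668, 0.0325]
orientation: [-3.137, 0.001, 1.389]
force: [-4.7, 0.2, 0.3]
gripper_width: 0.729
finger_force: 0.0
```

```bash
python3 -m creep '[0,0,0,0,0,0.001,-1, 0,0,0,0,0,0,-1, 0,0,0,0,0,0,-1, 0,0,0,0,0,0,-1, 0,0,0,0,0,0,-1]'; python3 -m creep '[0,0,0,0,0,0,-1, 0,0,0,0,0,0,-1, 0,0,0,0,0,0,-1]'
```

```text
time_s: 12.08
eef_pos: [0.5879, 0.1681, 0.0362]
orientation: [-3.137, -0.001, 1.39]
force: [-11.9, 1.5, 8.6]
gripper_width: 0.398
finger_force: 60.3
time_s: 12.33
eef_pos: [0.5879, 0.1681, 0.0362]
orientation: [-3.137, -0.001, 1.39]
force: [-12.6, 1.7, 8.4]
gripper_width: 0.393
finger_force: 60.3
```

The pads appear to have caught the barrel above its widest line: it was pushed up and the chord is about 33 mm. I reopen, go deeper, shift 4 mm toward the front and regrip.

```bash
python3 -m creep '[0,0,0,0,0,0,0.46, 0,0,0,0,0,0,0.46, 0,0,0,0,0,0,0.46, 0,0,0,0,-0.004,0.005,0.46, 0,0,0,0,0,0.005,0.46, 0,0,0,0,0,0,0.46]'; python3 -m creep '[0,0,0,0,0,0,-1, 0,0,0,0,0,0,-1, 0,0,0,0,0,0,-1, 0,0,0,0,0,0,-1, 0,0,0,0,0,0,-1, 0,0,0,0,0,0,-1]'
```

```text
time_s: 12.83
eef_pos: [0.5862, 0.1674, 0.0224]
orientation: [3.142, 0.0, 1.389]
force: [0.6, -0.0, -1.1]
gripper_width: 0.734
finger_force: 0.0
time_s: 13.33
eef_pos: [0.5873, 0.1674, 0.0237]
orientation: [3.139, -0.0, 1.389]
force: [2.7, -0.7, 0.8]
gripper_width: 0.401
finger_force: 59.7
```

```bash
python3 -m creep '[0,0,0,0,0,-0.01,-1, 0,0,0,0,0,-0.02,-1, 0,0,0,0,0,-0.03,-1, 0,0,0,0,0,-0.03,-1, 0,0,0,0,0,-0.03,-1, 0,0,0,0,0,-0.03,-1, 0,0,0,0,0,-0.02,-1, 0,0,0,0,0,0,-1, 0,0,0,0,0,0,-1]'
python3 - <<'E'
from h import *
p=pose();print(p.round(4).tolist())
im=grab_frame('wrist');r=spotter.masks_of('barrel','wrist')
print([(m['conf'],m['rect'],m['mask'].sum()) for m in r[:2]])
cv2.imwrite('pics/w5.png',im[:,:,::-1])
T=Ro.from_euler('xyz',p[3:])
for z in (-.01,-.005,0,.005):
  for x in(-.002,.002): print(z,x,silh(p[:3]+T.apply([x,0,z]),p[5]-np.pi/2,p).round(1))
E
```

```text
time_s: 14.08
eef_pos: [0.5863, 0.1679, 0.1943]
orientation: [3.14, -0.001, 1.389]
force: [-0.2, -0.1, -2.0]
gripper_width: 0.405
finger_force: 59.9
[0.5863, 0.1679, 0.1943, 3.14, -0.0011, 1.3891]
[(0.95, [280.0, 234.8, 387.5, 457.1], np.int64(20374))]
-0.01 -0.002 [282.7 233.3 383.9 462.5]
-0.01 0.002 [282.2 223.7 384.3 454.3]
-0.005 -0.002 [284.3 230.  382.1 451.8]
-0.005 0.002 [283.9 220.6 382.6 443.8]
0 -0.002 [285.8 226.8 380.5 441.8]
0 0.002 [285.4 217.7 380.9 433.9]
0.005 -0.002 [287.2 223.9 378.9 432.4]
0.005 0.002 [286.9 214.9 379.3 424.6]
```

View pics/w5.png

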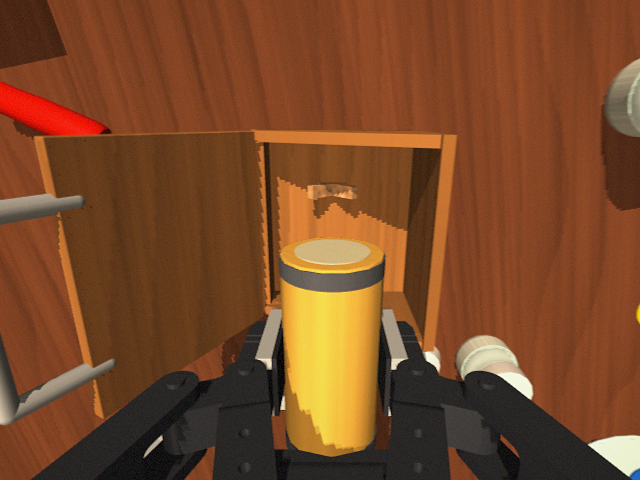

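The barrel is held level across the pads, with its near end at (332,250). Its centre sits about 15 mm behind the TCP and 2.5 mm toward tool -x. I carry it past the V-block and measure the block with the wrist camera.

```bash
python3 -m creep '[0,0,-0.105,0,0,0,-1, 0,0,-0.105,0,0,0,-1, 0,0,-0.105,0,0,0,-1, 0,0,-0.105,0,0,0,-1, 0,0,-0.105,0,0,0,-1, 0,0,-0.106,0,0,0,-1]'
python3 -m creep '[0,0,0,-0.015,-0.006,0,-1, 0,0,0,-0.0277,-0.0119,0,-1, 0,0,0,-0.0277,-0.0119,0,-1, 0,0,0,-0.0277,-0.0119,0,-1, 0,0,0,-0.0277,-0.0119,0,-1, 0,0,0,-0.0277,-0.0119,0,-1, 0,0,0,-0.0277,-0.0119,0,-1, 0,0,0,-0.0277,-0.0119,0,-1, 0,0,0,-0.0277,-0.0119,0,-1, 0,0,0,-0.0277,-0.0119,0,-1, 0,0,0,-0.0277,-0.0119,0,-1, 0,0,0,-0.0277,-0.0119,0,-1, 0,0,0,-0.0277,-0.0119,0,-1, 0,0,0,-0.0277,-0.0119,0,-1, 0,0,0,-0.013,-0.006,0,-1, 0,0,0,0,0,0,-1, 0,0,0,0,0,0,-1]'
python3 - <<'E'
from h import *
p=pose();print(p.round(4).tolist())
im=grab_frame('wrist')[:,:,::-1].copy();cv2.imwrite('pics/w6r.png',im)
for n in ('vblock','vface_near','vface_far'):
  for m in spotter.masks_of(n,'wrist')[:1]: print(n,m['conf'],m['rect'],cv2.minAreaRect(np.argwhere(m['mask'])[:,::-1].astype(np.float32)))
v=[.5703,-.1812,.4489]
for z,a,b in((.008,.045,.04),(.035,.025,.03),(.035,.015,.03)):
  q=proj('wrist',place(v,[[a,b,z],[a,-b,z],[-a,-b,z],[-a,b,z]]),p);print(q.round(0).tolist())
  cv2.polylines(im,[q.astype(np.int32)],True,(255,255,0),1)
cv2.imwrite('pics/w6.png',im)
E
```

```text
time_s: 14.68
eef_pos: [0.5847, 0.1673, 0.1894]
orientation: [-3.135, -0.002, 2.025]
force: [-0.1, -0.4, -0.7]
gripper_width: 0.405
finger_force: 60.0
time_s: 16.1
eef_pos: [0.6036, -0.2541, 0.1904]
orientation: [-3.139, -0.005, 2.019]
force: [0.2, 0.0, -1.9]
gripper_width: 0.404
finger_force: 60.0
[0.6036, -0.2541, 0.1904, -3.1395, -0.0048, 2.0186]
vblock 0.66 [279.2, 65.7, 393.7, 175.7] ((335.9526062011719, 120.5621337890625), (116.2451400756836, 105.7651596069336), 1.3169124126434326)
vface_near 0.95 [310.8, 81.1, 336.3, 166.0] ((324.6267395019531, 121.14874267578125), (24.35845184326172, 86.05619049072266), 0.9877604246139526)
vface_far 0.94 [338.5, 80.6, 360.4, 164.2] ((347.5643005371094, 120.82940673828125), (23.405771255493164, 84.39913940429688), 2.2025980949401855)
[[393.0, 68.0], [389.0, 174.0], [280.0, 174.0], [275.0, 68.0]]
[[370.0, 78.0], [368.0, 165.0], [301.0, 165.0], [299.0, 78.0]]
[[356.0, 78.0], [355.0, 165.0], [315.0, 165.0], [313.0, 78.0]]
```

View pics/w6.png

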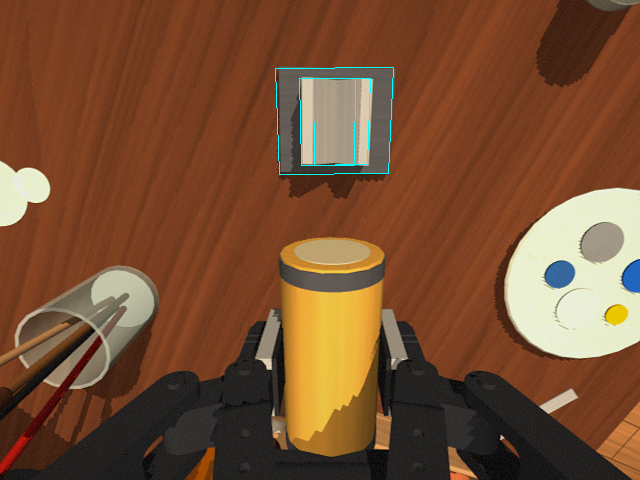

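The projected V-block outline matches the picture to within about 1 px, so the pose is confirmed.

```bash
python3 -m creep '[0,0,0,0.0165,0.0005,0,-1, 0,0,0,0.0165,0.0005,0,-1, 0,0,0,0.0165,0.0005,0,-1, 0,0,0,0.0165,0.0005,0,-1, 0,0,0,0.0166,0.0005,0,-1, 0,0,0,0,0,0.02,-1, 0,0,0,0,0,0.03,-1, 0,0,0,0,0,0.03,-1, 0,0,0,0,0,0.03,-1, 0,0,0,0,0,0.02,-1, 0,0,0,0,0,0.01,-1, 0,0,0,0,0,0,-1, 0,0,0,0,0,0,-1]'
python3 - <<'E'
from h import *
p=pose();print(p.round(4).tolist(), place([0,0,-.4489],p[:3]-[.5703,-.1812,0]),readout.get_obs()['force'])
E
```

```text
time_s: 17.38
eef_pos: [0.5714, -0.1783, 0.0537]
orientation: [3.141, 0.0, 2.021]
force: [0.2, -0.4, 0.4]
gripper_width: 0.4
finger_force: 60.0
[0.5714, -0.1783, 0.0537, 3.141, 0.0004, 2.0208] [[0.00219603 0.00212696 0.05374632]] [ 0.24109629 -0.38547958  0.36673431]
```

```bash
python3 -m creep '[0,0,0,0,-0.001,0.008,-1, 0,0,0,0,0,0.006,-1, 0,0,0,0,0,0.004,-1, 0,0,0,0,0,0.002,-1, 0,0,0,0,0,0,-1]';  python3 -m creep '[0,0,0,0,0,0.0015,-1, 0,0,0,0,0,0.0015,-1, 0,0,0,0,0,0,-1]'
```

```text
time_s: 17.8
eef_pos: [0.5704, -0.1795, 0.0344]
orientation: [3.141, 0.001, 2.02]
force: [-2.2, 1.2, 2.7]
gripper_width: 0.407
finger_force: 62.2
time_s: 18.05
eef_pos: [0.5704, -0.1795, 0.0343]
orientation: [3.141, 0.001, 2.02]
force: [-7.0, 2.8, 15.4]
gripper_width: 0.402
finger_force: 68.7
```

```bash
python3 -m creep '[0,0,0,0,-0.001,-0.001,-1, 0,0,0,0,-0.001,0,-1, 0,0,0,0,0,0,-1]';  python3 -m creep '[0,0,0,0,0,0.0015,-1, 0,0,0,0,0,0.0,-1]'
```

```text
time_s: 18.3
eef_pos: [0.5703, -0.1795, 0.0344]
orientation: [3.136, 0.002, 2.02]
force: [-1.0, 4.5, 7.4]
gripper_width: 0.399
finger_force: 66.3
time_s: 18.47
eef_pos: [0.5703, -0.1796, 0.0343]
orientation: [3.137, 0.002, 2.02]
force: [-2.5, 5.4, 14.3]
gripper_width: 0.399
finger_force: 69.0
```

```bash
python3 -m creep '[0,0,0,0,0,-0.0015,-1, 0,0,0,0,0,-0.001,-1, 0,0,0,0,0,0,0.1, 0,0,0,0,0,0,0.2, 0,0,0,0,0,0,0.46, 0,0,0,0,0,0,0.46, 0,0,0,0,0,0,0.46]';  python3 -m creep '[0,0,0,0,0,-0.01,0.46, 0,0,0,0,0,-0.02,0.46, 0,0,0,0,0,-0.03,0.46, 0,0,0,0,0,-0.03,0.46, 0,0,0,0,0,-0.03,0.46, 0,0,0,0,0,-0.03,0.46, 0,0,0,0,0,0,0.46]'
python3 - <<'E'
from h import *
p=pose();print(p.round(4).tolist())
im=grab_frame('wrist');r=spotter.masks_of('barrel','wrist')
print([(m['conf'],m['rect'],cv2.minAreaRect(np.argwhere(m['mask'])[:,::-1].astype(np.float32))) for m in r[:2]])
print(silh(place([.5703,-.1812,.4489],[0,0,.0455])[0],.4489,p))
top=grab_frame('top');print([(m['conf'],m['rect']) for m in spotter.boxes_of('barrel','top')[:2]])
cv2.imwrite('pics/w7.png',im[:,:,::-1])
E
```

```text
time_s: 19.05
eef_pos: [0.5678, -0.1803, 0.0314]
orientation: [-3.141, -0.001, 2.02]
force: [0.6, -0.9, -0.6]
gripper_width: 0.73
finger_force: 0.0
time_s: 19.63
eef_pos: [0.5715, -0.1817, 0.1915]
orientation: [3.132, 0.011, 2.02]
force: [1.2, -0.6, 1.7]
gripper_width: 0.731
finger_force: 0.0
[0.5715, -0.1817, 0.1915, 3.1316, 0.0114, 2.0197]
[(0.77, [305.9, 173.8, 357.9, 286.9], ((330.9999694824219, 227.99996948242188), (111.99998474121094, 47.99999237060547), 90.0))]
[304.24109597 172.52667816 353.35776567 285.90722766]
[(0.67, [361.3, 216.2, 381.0, 238.5])]
```

View pics/w7.png

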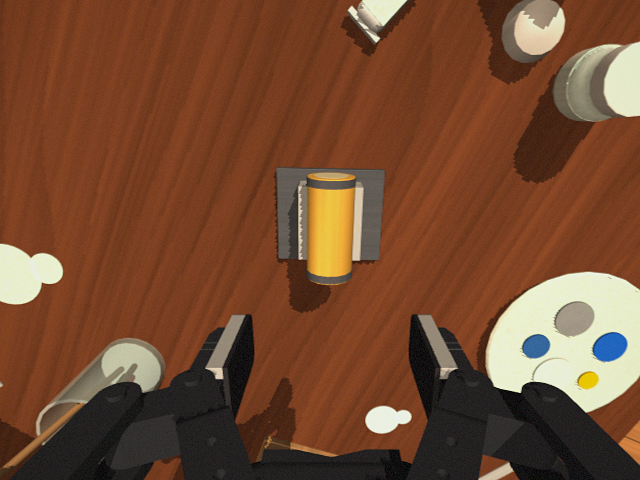

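The barrel lies seated and aligned at (331,228), with about equal overhang at both ends. Next I go to the robot side of the flap bar.

```bash
python3 -m creep '[0,0,0.105,0,0,-0.02,-1, 0,0,0.105,0,0,-0.02,-1, 0,0,0.105,0,0,-0.02,-1, 0,0,0.105,0,0,-0.02,-1, 0,0,0.105,0,0,-0.02,-1, 0,0,0.106,0,0,-0.005,-1]'
python3 -m creep '[0,0,0,0.0266,-0.0178,0,-1, 0,0,0,0.0266,-0.0178,0,-1, 0,0,0,0.0266,-0.0178,0,-1, 0,0,0,0.0266,-0.0178,0,-1, 0,0,0,0.0266,-0.0178,0,-1, 0,0,0,0.0266,-0.0178,0,-1, 0,0,0,0.0266,-0.0178,0,-1, 0,0,0,0.0266,-0.0178,0,-1, 0,0,0,0.0266,-0.0178,0,-1, 0,0,0,0.0266,-0.0178,0,-1, 0,0,0,0.0266,-0.0178,0,-1, 0,0,0,0.0266,-0.0178,0,-1, 0,0,0,0.0266,-0.0178,0,-1, 0,0,0,0,0,0,-1, 0,0,0,0,0,0,-1]'
python3 - <<'E'
from h import *
p=pose();print(place([0,0,.1818],p[:3]-[.5953,.1656,0]))
E
```

```text
time_s: 20.33
eef_pos: [0.5686, -0.1804, 0.2889]
orientation: [3.14, 0.0, 1.384]
force: [0.2, 0.5, 0.3]
gripper_width: -0.001
finger_force: 0.0
time_s: 21.58
eef_pos: [0.4021, 0.2027, 0.2853]
orientation: [-3.139, 0.002, 1.392]
force: [-0.5, -1.0, -0.3]
gripper_width: 0.001
finger_force: 0.0
[[-0.19675819  0.00152226  0.2852528 ]]
```

```bash
python3 -m creep '[0,0,0,0,0,0.028,-1, 0,0,0,0,0,0.028,-1, 0,0,0,0,0,0.028,-1, 0,0,0,0,0,0.026,-1, 0,0,0,0,0,0,-1, 0,0,0,0,0.01,0,-1, 0,0,0,0,0.01,0,-1]'
python3 -m creep '[0,0,0,0,0.0105,-0.0044,-1, 0,0,0,0,0.0105,-0.0044,-1, 0,0,0,0,0.0105,-0.0044,-1, 0,0,0,0,0.0105,-0.0044,-1, 0,0,0,0,0.0113,-0.002,-1, 0,0,0,0,0.0113,-0.002,-1, 0,0,0,0,0.0113,-0.002,-1, 0,0,0,0,0.0113,-0.002,-1]'
python3 - <<'E'
from h import *
p=pose();print(place([0,0,.1818],p[:3]-[.5953,.1656,0]))
E
```

```text
time_s: 22.17
eef_pos: [0.4245, 0.1976, 0.1784]
orientation: [3.14, -0.001, 1.388]
force: [-0.2, -0.1, 1.1]
gripper_width: 0.001
finger_force: 1.9
time_s: 22.83
eef_pos: [0.5106, 0.182, 0.2042]
orientation: [3.14, -0.001, 1.388]
force: [-2.0, 0.4, -1.2]
gripper_width: 0.001
finger_force: 1.0
[[-0.08630969  0.00077747  0.20423849]]
```

```bash
python3 -m creep '[0,0,0,0,0.0113,0.002,-1, 0,0,0,0,0.0113,0.002,-1, 0,0,0,0,0.0113,0.002,-1, 0,0,0,0,0.0113,0.002,-1, 0,0,0,0,0.0105,0.0046,-1, 0,0,0,0,0.0105,0.0046,-1, 0,0,0,0,0.0105,0.0046,-1, 0,0,0,0,0.0105,0.0046,-1]'
python3 -m creep '[0,0,0,0,0.009,0.0065,-1, 0,0,0,0,0.009,0.0065,-1, 0,0,0,0,0.009,0.0065,-1, 0,0,0,0,0.009,0.0065,-1]'
python3 - <<'E'
from h import *
p=pose();print(place([0,0,.1818],p[:3]-[.5953,.1656,0]))
E
```

```text
time_s: 23.5
eef_pos: [0.595, 0.1663, 0.1752]
orientation: [-3.14, 0.0, 1.389]
force: [-2.3, 0.2, -1.7]
gripper_width: -0.002
finger_force: 1.3
time_s: 23.83
eef_pos: [0.6297, 0.1599, 0.1488]
orientation: [-3.139, 0.001, 1.389]
force: [-4.5, 0.2, -1.8]
gripper_width: -0.0
finger_force: 2.1
[[0.03485976 0.00062906 0.14877133]]
```

```bash
python3 -m creep '[0,0,0,0,-0.003,-0.02,-1, 0,0,0,0,0,-0.02,-1, 0,0,0,0,0.018,-0.002,-1, 0,0,0,0,0.018,0,-1, 0,0,0,0,0,0.012,-1, 0,0,0,0,0,0.01,-1, 0,0,0,0,0.001,0.008,-1, 0,0,0,0,0.002,0.008,-1, 0,0,0,0,0.002,0.008,-1, 0,0,0,0,0.002,0.008,-1, 0,0,0,0,0.002,0.008,-1]'
python3 - <<'E'
from h import *
p=pose();print(place([0,0,.1818],p[:3]-[.5953,.1656,0]))
E
python3 -m creep '[0,0,0,0,0.001,0.005,-1, 0,0,0,0,0,0.003,-1, 0,0,0,0,0,0.002,-1, 0,0,0,0,0,0,-1]'
```

```text
time_s: 24.75
eef_pos: [0.6815, 0.1503, 0.1389]
orientation: [3.11, -0.004, 1.387]
force: [21.4, -6.2, 15.9]
gripper_width: -0.001
finger_force: 12.6
[[0.08757147 0.00055615 0.13888227]]
time_s: 25.08
eef_pos: [0.6862, 0.1494, 0.1317]
orientation: [3.1, -0.006, 1.386]
force: [25.9, -5.8, 16.1]
gripper_width: 0.001
finger_force: 12.6
```

```bash
python3 -m creep '[0,0,0,0,0.004,-0.01,-1, 0,0,0,0,0,-0.025,-1, 0,0,0,0,0,-0.015,-1, 0,0,0,0,0,0,-1, 0,0,0,0,0,0,-1]'
python3 - <<'E'
from h import *
p=pose();print(p.round(4),place([0,0,.1818],p[:3]-[.5953,.1656,0]))
im=grab_frame('wrist')[:,:,::-1];cv2.imwrite('pics/w8.png',im)
E
```

```text
time_s: 25.5
eef_pos: [0.6757, 0.1518, 0.1701]
orientation: [3.141, -0.0, 1.389]
force: [-0.1, 0.0, -0.7]
gripper_width: -0.001
finger_force: 0.0
[ 6.7570e-01  1.5180e-01  1.7010e-01  3.1412e+00 -3.0000e-04  1.3892e+00] [[0.08153351 0.00099977 0.17008696]]
```

View pics/w8.png

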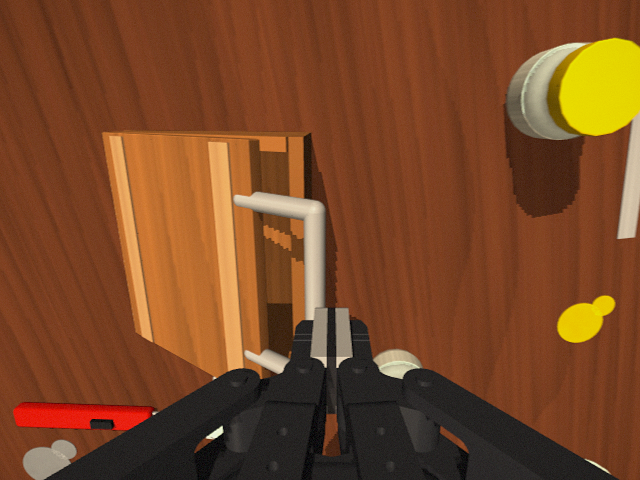

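The bar now sits at column 316 with its corner at (316,207), just left under the finger. The flap is partly shut, and I compute its angle.

```bash
cat > fa.py <<'E'
from h import *
def bara(p,u):
    s=least_squares(lambda a:proj('wrist',place([.5953,.1656,-.1818],flap(a[0],.174,.044)),p)[0]-u,[.2])
    return s.x[0],s.fun,flap(s.x[0],.174,0)
E
python3 - <<'E'
from fa import *
print(bara(pose(),(316,208)))
E
```

```text
(np.float64(0.14740754512831986), array([0.09454586, 0.30499958]), array([0.07318687, 0.        , 0.13789981]))
```

```bash
python3 -m creep '[0,0,0,0,-0.003,0.01,-1, 0,0,0,0,0,0.012,-1, 0,0,0,0,0.001,0.007,-1, 0,0,0,0,0.001,0.007,-1, 0,0,0,0,0.001,0.007,-1, 0,0,0,0,0.001,0.005,-1, 0,0,0,0,0,0,-1]'
python3 - <<'E'
from h import *
p=pose();print(place([0,0,.1818],p[:3]-[.5953,.1656,0]))
E
```

```text
time_s: 26.13
eef_pos: [0.6768, 0.1513, 0.121]
orientation: [-3.14, 0.0, 1.389]
force: [0.0, -0.1, 0.7]
gripper_width: 0.0
finger_force: 0.0
[[0.08278997 0.00063954 0.12100934]]
```

```bash
python3 -m creep '[0,0,0,0,0,0.003,-1, 0,0,0,0,0,0.001,-1, 0,0,0,0,0,0,-1]'
python3 - <<'E'
from fa import *
p=pose();print(place([0,0,.1818],p[:3]-[.5953,.1656,0]))
grab_frame('wrist')
for n in('flap','flap_bar'): print([(m['conf'],m['rect']) for m in spotter.boxes_of(n,'wrist')[:2]])
for a in (0,.05,.15): print(a,proj('wrist',place([.5953,.1656,-.1818],[flap(a,.174,.044),flap(a,.138,.075),flap(a,0,.075)]),p).round(0).tolist())
im=grab_frame('wrist')[:,:,::-1];cv2.imwrite('pics/w9.png',im)
E
```

```text
time_s: 26.38
eef_pos: [0.677, 0.1514, 0.1203]
orientation: [3.141, -0.0, 1.389]
force: [-1.9, -0.3, 6.4]
gripper_width: 0.001
finger_force: 3.1
[[0.0828831  0.00080947 0.12031407]]
[(0.81, [50.2, 135.1, 364.0, 421.5])]
[(0.88, [51.0, 131.9, 362.0, 418.9]), (0.51, [197.4, 426.7, 222.3, 453.0])]
0 [[340.0, 223.0], [259.0, 139.0], [48.0, 134.0]]
0.05 [[330.0, 228.0], [248.0, 139.0], [48.0, 134.0]]
0.15 [[304.0, 240.0], [222.0, 141.0], [48.0, 134.0]]
```

```bash
python3 -m creep '[0,0,0,0,0,0.002,-1, 0,0,0,0,0,0.001,-1, 0,0,0,0,0,0,-1]'
python3 - <<'E'
from fa import *
p=pose();im=grab_frame('wrist')
hsv=cv2.cvtColor(im,cv2.COLOR_RGB2HSV)
m=((hsv[...,1]<50)&(hsv[...,2]>120));m[300:]=0;m[:,:150]=0;m[:,430:]=0
for r in range(200,300,8):
    c=np.flatnonzero(m[r]); print(r,(c.min(),c.max(),len(c)) if len(c) else None)
for a in (0,.04,.08): print(a,proj('wrist',place([.5953,.1656,-.1818],[flap(a,.174,.044),flap(a,.174,.02)]),p).round(0).tolist())
E
```

```text
time_s: 26.83
eef_pos: [0.6771, 0.1514, 0.12]
orientation: [3.139, -0.001, 1.389]
force: [-3.9, -1.0, 12.9]
gripper_width: 0.004
finger_force: 6.5
200 None
208 (np.int64(244), np.int64(313), 9)
216 (np.int64(272), np.int64(357), 13)
224 (np.int64(268), np.int64(360), 17)
232 (np.int64(327), np.int64(359), 6)
240 (np.int64(337), np.int64(357), 2)
248 None
256 (np.int64(341), np.int64(341), 1)
264 (np.int64(343), np.int64(358), 2)
272 None
280 None
288 (np.int64(336), np.int64(354), 2)
296 (np.int64(336), np.int64(336), 1)
0 [[340.0, 223.0], [340.0, 280.0]]
0.04 [[332.0, 227.0], [332.0, 286.0]]
0.08 [[323.0, 232.0], [323.0, 293.0]]
```

The flap has stopped at the shut position: the bar matches angle 0 and carries 13 N. Next I go over to the barrel.

```bash
python3 -m creep '[0,0,0,0,0,-0.02,-1, 0,0,0,0,0,-0.03,-1, 0,0,0,0,0,-0.04,-1, 0,0,0,0,0,-0.02,-1, 0,0,0,-0.0314,-0.004,0,-1, 0,0,0,-0.0314,-0.004,0,-1, 0,0,0,-0.0314,-0.004,0,-1, 0,0,0,-0.0314,-0.004,0,-1, 0,0,0,-0.0314,-0.004,0,-1, 0,0,0,-0.0314,-0.004,0,-1, 0,0,0,-0.0314,-0.004,0,-1, 0,0,0,-0.0314,-0.004,0,-1, 0,0,0,-0.0314,-0.004,0,-1, 0,0,0,-0.0314,-0.004,0,-1, 0,0,0,-0.0314,-0.004,0,-1, 0,0,0,0,0,0,-1, 0,0,0,0,0,0,-1]'
python3 - <<'E'
from fa import *
p=pose();print(p.round(4), place([0,0,-.4489],p[:3]-[.5703,-.1812,0]))
d=np.array([.5712,-.1808,p[2]])-p[:3];print(Ro.from_euler('xyz',p[3:]).inv().apply(d))
im=grab_frame('top'); 
for n in('flap','partsbox','barrel'): print(n,[(m['conf'],m['rect']) for m in spotter.boxes_of(n,'top')[:1]])
for a in (0,.08,.14): print(a,proj('top',place([.5953,.1656,-.1818],[flap(a,.179,.045),flap(a,.179,-.045)]),p).round(1).tolist())
m=im[150:190,195:265].astype(int);w=(m.max(2)-m.min(2)<40)&(m.min(2)>120);r=np.argwhere(w)+[150,195];print(r[:,0].min(),r[:,0].max(),r[:,1].min(),r[:,1].max(),len(r))
E
```

```text
time_s: 28.3
eef_pos: [0.5703, -0.1815, 0.2247]
orientation: [-3.14, -0.001, 1.386]
force: [1.2, -0.2, 0.3]
gripper_width: -0.003
finger_force: 0.0
[ 5.7030e-01 -1.8150e-01  2.2470e-01 -3.1399e+00 -1.1000e-03  1.3857e+00] [[-1.03019790e-04 -2.69152075e-04  2.24684514e-01]]
[ 8.36655415e-04  7.34597035e-04 -3.19041963e-07]
flap []
partsbox [(0.8, [192.1, 165.7, 266.2, 252.5])]
barrel [(0.75, [360.0, 213.2, 379.3, 238.3])]
0 [[214.3, 165.6], [253.3, 172.8]]
0.08 [[212.8, 167.2], [252.2, 174.4]]
0.14 [[211.6, 168.7], [251.3, 176.0]]
166 189 211 253 137
```

```bash
python3 -m creep '[0,0,0,0.0008,0.0007,0.02,-1, 0,0,0,0,0,0.03,-1, 0,0,0,0,0,0.035,-1, 0,0,0,0,0,0.03,-1, 0,0,0,0,0,0.02,-1, 0,0,0,0,0,0.01,-1, 0,0,0,0,0,0.006,-1, 0,0,0,0,0,0.003,-1, 0,0,0,0,0,0,-1]'
python3 -m creep '[0,0,0,0,0,0.002,-1, 0,0,0,0,0,0.002,-1, 0,0,0,0,0,0,-1]'
```

```text
time_s: 29.25
eef_pos: [0.5729, -0.1795, 0.0721]
orientation: [3.14, 0.0, 1.39]
force: [0.3, 0.6, -0.1]
gripper_width: -0.003
finger_force: 0.0
time_s: 29.5
eef_pos: [0.5726, -0.1799, 0.0682]
orientation: [3.14, 0.0, 1.389]
force: [0.1, -0.5, -1.0]
gripper_width: 0.001
finger_force: 0.0
```

```bash
python3 -m creep '[0,0,0,-0.0009,-0.0012,0.001,-1, 0,0,0,0,0,0.002,-1, 0,0,0,0,0,0.0015,-1, 0,0,0,0,0,0,-1, 0,0,0,0,0,0,-1]'
```

```text
time_s: 29.92
eef_pos: [0.5709, -0.1805, 0.0635]
orientation: [3.141, 0.0, 1.389]
force: [-0.2, 0.4, 3.4]
gripper_width: -0.005
finger_force: 1.8
```

```bash
python3 -m creep '[0,0,0,0,0,0.0015,-1, 0,0,0,0,0,0.001,-1, 0,0,0,0,0,0,-1, 0,0,0,0,0,0,-1]'
```

```text
time_s: 30.25
eef_pos: [0.571, -0.1806, 0.0633]
orientation: [3.14, 0.001, 1.389]
force: [-4.8, 1.4, 12.7]
gripper_width: 0.002
finger_force: 6.2
```

```bash
python3 -m creep '[0,0,0,0,-0.0005,0.001,-1, 0,0,0,0,0,0.0005,-1, 0,0,0,0,0,0,-1, 0,0,0,0,0,0,-1, 0,0,0,0,0,0,-1, 0,0,0,0,0,0,-1]'
python3 - <<'E'
from fa import *
o=readout.get_obs();print(o['force'],o['time_s'])
grab_frame('scene')
for n in('flap','barrel','flap_bar'): print(n,[(m['conf'],m['rect']) for m in spotter.boxes_of(n,'scene')[:1]])
E
```

```text
time_s: 30.75
eef_pos: [0.571, -0.1806, 0.0632]
orientation: [3.139, 0.001, 1.389]
force: [-6.1, 1.6, 16.5]
gripper_width: -0.002
finger_force: 8.4
[-6.08549845  1.5725375  16.53801034] 30.75
flap [(0.93, [333.6, 186.0, 426.9, 219.3])]
barrel [(0.69, [277.5, 282.7, 302.8, 316.7])]
flap_bar [(0.74, [337.7, 189.5, 421.7, 218.8])]
```

```bash
python3 -m creep '[0,0,0,0,-0.001,0.0003,-1, 0,0,0,0,0,0,-1, 0,0,0,0,0,0,-1, 0,0,0,0,0,0,-1]'
```

```text
time_s: 31.28
eef_pos: [0.571, -0.1806, 0.0633]
orientation: [3.136, 0.001, 1.389]
force: [-4.3, 1.7, 15.3]
gripper_width: 0.0
finger_force: 8.1
```

```bash
python3 -m creep '[0,0,0,0,-0.0015,0.001,-1, 0,0,0,0,0,0,-1, 0,0,0,0,0,0,-1, 0,0,0,0,0,0,-1]'; python3 -m creep '[0,0,0,0,0,0,-1, 0,0,0,0,0,0,-1]'
```

```text
time_s: 31.62
eef_pos: [0.5709, -0.1806, 0.0633]
orientation: [3.132, 0.001, 1.389]
force: [-2.6, 1.0, 18.3]
gripper_width: -0.002
finger_force: 8.6
time_s: 31.78
eef_pos: [0.5709, -0.1806, 0.0632]
orientation: [3.132, 0.001, 1.389]
force: [-2.7, 1.5, 17.6]
gripper_width: -0.002
finger_force: 8.6
```

The press is steady at about 18 N and nearly vertical, so I hand the job in.

```bash
python3 -c "
from plant import bot
print(bot.sign_off())"
```

```text
the job is handed in; nothing more can be done
None
```

I handed the job in at about 32 s: the barrel lies seated in the V-block, the flap is shut, and the closed fingers are pressing the barrel down with about 18 N; the hand-in returned no verdict.

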